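# Lid the washed jars from the drying stack

### The arm

A 7-joint arm with a two-finger parallel gripper is mounted at the origin on the work surface; the furniture and walls round the work are solid. World frame = base frame: x ahead of the robot, y to its left, z up, the work surface at z = 0. Lengths are in m, angles in rad, forces in N, time in s.
With the tool pointing down it reaches from about 0.4 to 0.85 m from the base axis. Payload 10.4 kg.
Tool frame: the origin (TCP) lies midway between the tips of the shut fingers; the grasp point (between the pads) lies 19 mm behind it; z points along the fingers, y is the line along which they close (so a half turn about z gives the same grasp; the last joint's range is limited). The gripper opens to 85 mm and grips with 20 to 120 N. Pads are 22 mm wide; open, the fingers measure 114 mm over their backs; the gripper's body (76 mm by 85 mm) begins 54 mm behind the grasp point. The pads swing forward as they close: fully open they stand 13 mm farther back than shut.
Start: joints at [1.177, 0.332, -0.065, 1.46, 0.022, 1.35, -0.088], TCP at [0.226, -0.583, 0.231] pointing down, gripper open.
Joint ranges: [-2.6, 2.6], [-0.5, 2.12], [-1.47, 1.34], [0.16, 2.42], [-1.27, 4.41], [0.06, 2.06], [-2.6, 2.6]. Speed limits (rad/s): [2.22, 2.22, 2.79, 2.79, 3.14, 3.14, 3.14].

### API

Orientations are given as a unit quaternion [w, x, y, z].
In Python, from station import arm gives the robot as it stands. The module is installed in compiled form; this text tells all that it offers.
- The arm moves only by the shell command python3 -m handwheel 'ROWS' [FORCE]. ROWS is a JSON object of lists of equal length, an entry for each row: "travel": the shift along the tool's x, y, z in mm, a list of three; "dr": the turn, a rotation vector about the tool's x, y, z in degrees, a list of three; "fingers": the opening, from 0 (shut) to 1 (fully open). A call has 1 to 20 rows; each row shifts and turns the commanded pose from where the row before left it, along the tool's axes as they then stand; what a row does not reach is not made up. A row lasts 1/8 s, in which the tool goes at most 62.5 mm and 10.7 degrees, less where a joint would pass 70% of its speed; a pose out of reach is approached as far as the arm can. A call with a gripper value outside its range is refused whole. The fingers move at their own pace and stop on an object; FORCE is the grip in N (left out, the last holds). Time passes only in rows, so rows that do not move let the fingers close. It gives the time, the measured TCP pose, the force, the opening and the grip force at its end, in the units of the state.
- arm.state(): the state, without advancing time (a new reading comes with each control period).
- arm.get_image(name): name is "scene" or "top" or "wrist"; returns (picture, depth): 420x560x3 uint8, red, green, blue; 420x560 float32, m along the optical axis (not along the pixel's ray), 0 where there is no reading.
- arm.get_calibration(name): a dict with "vertical_fov" (degrees; the focal length in pixels is half the picture's height over the tangent of half this angle, whatever the lens; pixels are square), "cx", "cy" (the principal point, pixels), "rvec" (rotation vector, rad) and "tvec" (3), from world to camera coordinates, as OpenCV has them; the wrist camera has in their place "T_tool_cam" (4x4, takes a point from camera to tool coordinates, whose origin is the TCP and whose axes are the flange's). Camera axes: x right, y down, z forward; pixel columns grow to the right and rows downward; lengths in m; the calibration is good to about 2 mm. A picture is of the moment at which its call begins: read the wrist's pose just before it. get_calibration takes no time and is no camera call.
- arm.job_done(): hands the job in; it is judged then, once.
The state is a dict: "t": time; "joints": joint angles; "joint_velocities": joint speeds; "joint_efforts": joint torques, N m; "eef_pos": TCP position; "tcp_rot": TCP orientation; "contact_force": force on the tool from outside, world axes, zero at the start; "ft_torque": the same for the moment, N m; "width": opening from 0.0 (shut) to 1.0 (fully open); "grasp_force": force on a finger pad.
Only numpy, scipy, OpenCV 4.12 (cv2) and the standard library are available. Lean on these libraries where they do the work, as an engineer would, in place of code of your own. Each camera call takes 0.05 s, during which the arm holds its last target. There are 200 camera calls.

### The job

The four washed stoneware jars are dry and their lids are stacked on the plaster slab. Take the stack of lids apart and put each lid on the jar it fits, fully home on its rim, so that no dust gets in. They are pottery: set each lid down gently, do not drop it, and leave the jars standing where they are.

Things in the scene. Friction and masses are not known exactly. Their poses are not given: they have to be found in the camera images.
- slab: Fixed square slab of white plaster, 116 x 116 x 15 mm, lying flat on the bench; the four lids are stacked in its middle, the widest at the bottom, the smallest on top. Each lid rests on the knob of the next larger one, which stands loosely inside its hollow plug, so the lids are 25 mm apart in height. Origin: centre of its underside, z up.
- lid_small: The smallest of four round brown-glazed stoneware lids with a pale bare edge, about 90 g: a 70 mm plate, 7 mm thick, with a round 26 mm knob 18 mm high on top (grip it) and under it a hollow tapered plug, 14 mm deep, 49 mm across at the plate, 39 mm at its lower edge. Origin: on the axis at the underside of the plate (plug 14 mm below, knob's top 25 mm above); z up.
- lid_medium: The second smallest of four round brown-glazed stoneware lids with a pale bare edge, about 130 g: a 88 mm plate, 7 mm thick, with a round 26 mm knob 18 mm high on top (grip it) and under it a hollow tapered plug, 14 mm deep, 65 mm across at the plate, 55 mm at its lower edge. Origin: on the axis at the underside of the plate (plug 14 mm below, knob's top 25 mm above); z up.
- lid_large: The second largest of four round brown-glazed stoneware lids with a pale bare edge, about 190 g: a 106 mm plate, 7 mm thick, with a round 26 mm knob 18 mm high on top (grip it) and under it a hollow tapered plug, 14 mm deep, 83 mm across at the plate, 73 mm at its lower edge. Origin: on the axis at the underside of the plate (plug 14 mm below, knob's top 25 mm above); z up.
- lid_widest: The largest of four round brown-glazed stoneware lids with a pale bare edge, about 260 g: a 124 mm plate, 7 mm thick, with a round 26 mm knob 18 mm high on top (grip it) and under it a hollow tapered plug, 14 mm deep, 101 mm across at the plate, 91 mm at its lower edge. Origin: on the axis at the underside of the plate (plug 14 mm below, knob's top 25 mm above); z up.
- jar_small: Open, empty brown-glazed stoneware jar with a pale bare rim, pot-bellied: 86 mm tall, 86 mm at the belly, rim 66 mm outside and 54 mm inside. Loose, about 380 g. Takes the 70 mm lid (its plug has about 3 mm of play all round); with the lid home its origin is 86 mm above the jar's. Origin: centre of its underside, z up.
- jar_medium: Open, empty brown-glazed stoneware jar with a pale bare rim, pot-bellied, the tallest jar: 106 mm tall, 104 mm at the belly, rim 84 mm outside and 72 mm inside. Loose, about 600 g. Takes the 88 mm lid (its plug has about 3 mm of play all round); with the lid home its origin is 106 mm above the jar's. Origin: centre of its underside, z up.
- jar_large: Open, empty brown-glazed stoneware jar with a pale bare rim, nearly straight-sided: 96 mm tall, 114 mm at the belly, rim 102 mm outside and 90 mm inside. Loose, about 720 g. Takes the 106 mm lid (its plug has about 3 mm of play all round); with the lid home its origin is 96 mm above the jar's. Origin: centre of its underside, z up.
- jar_widest: Open, empty brown-glazed stoneware jar with a pale bare rim, low and wide, with a small lug on either side at mid-height: 74 mm tall, 128 mm at the belly, rim 120 mm outside and 108 mm inside. Loose, about 800 g. Takes the 124 mm lid (its plug has about 3 mm of play all round); with the lid home its origin is 74 mm above the jar's. Origin: centre of its underside, z up.
Mind the look-alikes: they are no part of the job. What is shaped like the lid_small but pink or red is not meant.

How it is judged:
By the outcome, as a careful person would: the job done as asked, in the order asked, and still so for the second after the job is handed in, with the robot touching nothing.
It also fails if it takes over 106 s, if anything falls off the work surface, if the arm or the gripper's body presses on something with over 40 N, if the wrist force passes 120 N, or if a joint passes its speed limit or range.

## Working session

There is one attempt and no reset: what is moved stays moved. The work goes in short steps, Python scripts to look and compute and a shell command to move; the robot and the scene stay as the last step left them, time stands still between calls to the robot, and variables do not carry over. Pictures are saved under pics/ and viewed, at most 14 in all, crops included, and the job is handed in when it is done.

```bash
mkdir -p pics; cat > h.py <<'E'
from station import arm
import numpy as np, cv2
def cam(name):
    c=arm.get_calibration(name); f=210/np.tan(np.radians(c["vertical_fov"])/2)
    return c,f
def cloud(name):
    s=arm.state(); img,d=arm.get_image(name); c,f=cam(name)
    v,u=np.mgrid[0:420,0:560]
    P=np.stack([(u-c["cx"])/f*d,(v-c["cy"])/f*d,d],-1)
    if name=="wrist":
        T=np.array(c["T_tool_cam"]); P=P@T[:3,:3].T+T[:3,3]
        from scipy.spatial.transform import Rotation as R
        q=s["tcp_rot"]; P=P@R.from_quat([q[1],q[2],q[3],q[0]]).as_matrix().T+np.array(s["eef_pos"])
    else:
        R_=cv2.Rodrigues(np.array(c["rvec"],float))[0]; P=(P-np.array(c["tvec"]).ravel())@R_
    P[d==0]=np.nan
    return img,P
E
python3 - <<'E'
from h import *
for n in("scene","top"):
    i,P=cloud(n); cv2.imwrite(f"pics/{n}0.png",i[...,::-1]); np.save(f"{n}.npy",P)
print({k:np.round(v,3) for k,v in arm.state().items()})
print({k:np.round(v,3) for k,v in arm.get_calibration("wrist").items()})
E
```

```text
{'t': np.float64(0.1), 'joints': array([ 1.177,  0.333, -0.065,  1.461,  0.022,  1.35 , -0.089]), 'joint_velocities': array([-0.   , -0.001, -0.002, -0.003, -0.001, -0.001, -0.001]), 'joint_efforts': array([ 2.0000e-03, -6.2675e+01,  5.0000e-02, -3.9243e+01,  1.6000e-02,
        7.0000e-03,  0.0000e+00]), 'eef_pos': array([ 0.226, -0.582,  0.231]), 'tcp_rot': array([-0.001,  0.983,  0.184, -0.   ]), 'contact_force': array([-0.859,  0.211,  0.082]), 'ft_torque': array([ 0.01 ,  0.049, -0.004]), 'grasp_force': np.float64(0.0), 'width': np.float64(1.003)}
{'vertical_fov': np.float64(60.86), 'cx': np.float64(278.344), 'cy': np.float64(213.095), 'T_tool_cam': array([[-0.001, -0.964, -0.266,  0.067],
       [ 1.   , -0.001, -0.001,  0.001],
       [ 0.001, -0.266,  0.964, -0.143],
       [ 0.   ,  0.   ,  0.   ,  1.   ]])}
```

View pics/scene0.png

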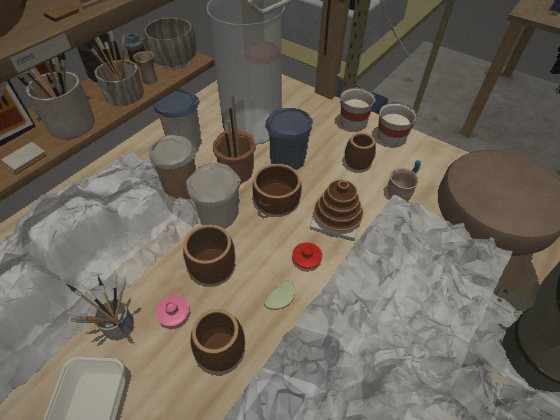

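View pics/top0.png

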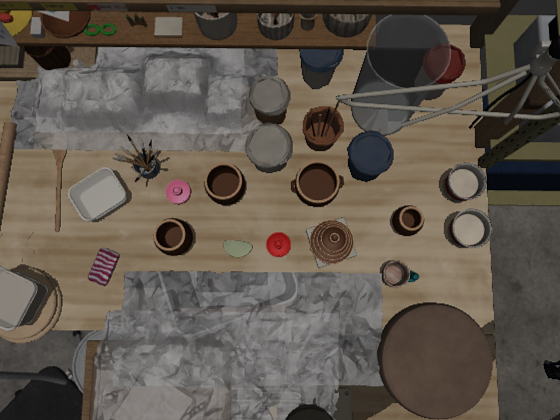

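The top view shows the stack at (333,241). The jars are at (224,184), (317,184, with lugs), (173,237) and (408,221), and the pink and red look-alikes at (178,191) and (279,244). Next I'll fit circles to the rims at their known heights.

```bash
cat > fit.py <<'E'
from h import *
from scipy.optimize import least_squares
def circ(X,r):
    c0=(X.max(0)+X.min(0))/2
    return least_squares(lambda p:np.hypot(*(X-p[:2]).T)-p[2],[*c0,r],loss="soft_l1",f_scale=.001).x
E
python3 - <<'E'
from fit import *
P=np.load("top.npy"); S=np.load("scene.npy")
v,u=np.mgrid[0:420,0:560]
for px in [(224,184),(317,184),(173,237),(408,221),(333,241),(178,191),(279,244)]:
    m=np.hypot(u-px[0],v-px[1])<32
    Q=P[m]; Q=Q[np.isfinite(Q[:,0])]; zt=np.percentile(Q[:,2],99 if px[0]!=333 else 99.8)
    X=Q[abs(Q[:,2]-zt)<.005]; c=circ(X[:,:2],.04)
    print(px,"center pix",P[px[1],px[0]].round(3),"ztop",zt.round(4),len(X),"fit",c.round(4), "ext",np.ptp(X[:,:2],0).round(3))
    # scene cloud, same object
    D=S.reshape(-1,3); D=D[(np.hypot(*(D[:,:2]-c[:2]).T)<c[2]+.015)]; z2=np.percentile(D[:,2],99.5)
    Y=D[abs(D[:,2]-zt)<.004]
    print("   scene z",z2.round(4),len(Y),circ(Y[:,:2],.04).round(4) if len(Y)>8 else "")
Q=P[225:258,318:350]; Q=Q.reshape(-1,3)
for k in (.131,.113,.088,.063,.038): 
    X=Q[abs(Q[:,2]-k)<.003]; print(k,len(X), circ(X[:,:2],.05).round(4) if len(X)>6 else "")
# tall stuff map
for nm in [(270,147),(323,128),(370,157),(268,97),(145,165),(395,272),(463,183),(469,229),(435,360),(383,100),(250,290),(330,300)]:
    print(nm,P[nm[1],nm[0]].round(3))
E
```

```text
(224, 184) center pix [0.679 0.25  0.004] ztop 0.0993 208 fit [0.6702 0.2412 0.0483] ext [0.104 0.099]
   scene z 0.0985 281 [0.6712 0.2415 0.0482]
(317, 184) center pix [ 0.683 -0.022  0.004] ztop 0.0777 235 fit [ 0.676  -0.0191  0.0569] ext [0.12 0.12]
   scene z 0.0768 199 [ 0.6771 -0.0191  0.0571]
(173, 237) center pix [0.521 0.389 0.013] ztop 0.109 197 fit [0.5184 0.3781 0.0392] ext [0.084 0.086]
   scene z 0.1082 393 [0.5201 0.3789 0.0393]
(408, 221) center pix [ 0.576 -0.284  0.008] ztop 0.0882 159 fit [ 0.5736 -0.274   0.0305] ext [0.069 0.068]
   scene z 0.0888 133 [ 0.5744 -0.2738  0.0303]
(333, 241) center pix [ 0.503 -0.057  0.125] ztop 0.1311 44 fit [ 0.5128 -0.0603  0.0101] ext [0.024 0.024]
   scene z 0.1309 42 [ 0.5139 -0.0598  0.0104]
(178, 191) center pix [0.651 0.376 0.033] ztop 0.1028 49 fit [0.6342 0.36   0.0795] ext [0.126 0.116]
   scene z 0.1069 115 [0.6383 0.3595 0.0863]
(279, 244) center pix [0.503 0.086 0.034] ztop 0.0403 91 fit [0.4635 0.0702 0.047 ] ext [0.104 0.105]
   scene z 0.0463 207 [0.4606 0.0652 0.0507]
0.131 26 [ 0.5131 -0.0609  0.0106]
0.113 197 [ 0.5133 -0.0614  0.0256]
0.088 112 [ 0.5133 -0.0617  0.0401]
0.063 67 [ 0.5136 -0.0608  0.0483]
0.038 26 [ 0.5135 -0.0613  0.0568]
(270, 147) [0.757 0.113 0.126]
(323, 128) [ 0.83  -0.034  0.074]
(370, 157) [ 0.728 -0.155  0.142]
(268, 97) [0.889 0.12  0.152]
(145, 165) [0.724 0.472 0.041]
(395, 272) [ 0.429 -0.243  0.009]
(463, 183) [ 0.677 -0.428  0.063]
(469, 229) [ 0.548 -0.441  0.058]
(435, 360) [ 0.199 -0.324  0.095]
(383, 100) [ 0.837 -0.168  0.272]
(250, 290) [0.374 0.164 0.039]
(330, 300) [ 0.349 -0.056  0.043]
```

```bash
python3 -m handwheel '{"travel":[[0,0,0],[0,0,0],[0,0,0],[20,-36,0],[20,-36,0],[20,-36,0],[20,-36,0],[20,-36,0],[20,-36,0],[20,-36,0],[20,-36,0],[20,-36,0],[20,-36,0],[20,-36,0],[20,-36,0],[20,-36,0],[20,-36,0],[0,0,0],[0,0,0]],"dr":[[0,0,7],[0,0,7],[0,0,7.2],[0,0,0],[0,0,0],[0,0,0],[0,0,0],[0,0,0],[0,0,0],[0,0,0],[0,0,0],[0,0,0],[0,0,0],[0,0,0],[0,0,0],[0,0,0],[0,0,0],[0,0,0],[0,0,0]],"fingers":[1,1,1,1,0.6,0.6,0.6,0.6,0.6,0.6,0.6,0.6,0.6,0.6,0.6,0.6,0.6,0.6,0.6]}' 25
cat > st.py <<'E'
from fit import *
from scipy.spatial.transform import Rotation as R
s=arm.state(); q=s["tcp_rot"]; M=R.from_quat([q[1],q[2],q[3],q[0]]).as_matrix()
T=dict(k=(.5135,-.0608),s=(.574,-.274),m=(.519,.3785),l=(.6707,.2413),w=(.6765,-.019))
def go(name,z,xy=None):
    d=np.array([*(xy or T[name]),z])-s["eef_pos"]; print(name,z,"tool mm",(M.T@d*1000).round(1))
E
python3 - <<'E'
from st import *
print(s["joints"].round(2),s["eef_pos"].round(4),M.round(3).tolist()); go("k",.115)
i,P=cloud("wrist"); cv2.imwrite("pics/w1.png",i[...,::-1])
X=P[np.hypot(P[...,0]-.5135,P[...,1]+.061)<.05]
for z in(.129,.111): Y=X[abs(X[:,2]-z)<.003]; print(z,len(Y),circ(Y[:,:2],.02 if z>.12 else .035).round(4) if len(Y)>9 else "")
E
```

```text
t: 2.48
eef_pos: [0.5057, -0.0788, 0.231]
tcp_rot: [0.0, 1.0, 0.0, -0.0]
contact_force: [-0.2, -0.5, -0.1]
width: 0.602
grasp_force: 0.0
[ 0.53  0.12 -0.49  1.73  0.06  1.31 -1.55] [ 0.5057 -0.0788  0.231 ] [[1.0, 0.001, -0.001], [0.001, -1.0, -0.0], [-0.001, 0.0, -1.0]]
k 0.115 tool mm [  7.9 -18.  115.9]
0.129 755 [ 0.5145 -0.0611  0.0104]
0.111 5542 [ 0.5132 -0.0606  0.0267]
```

View pics/w1.png

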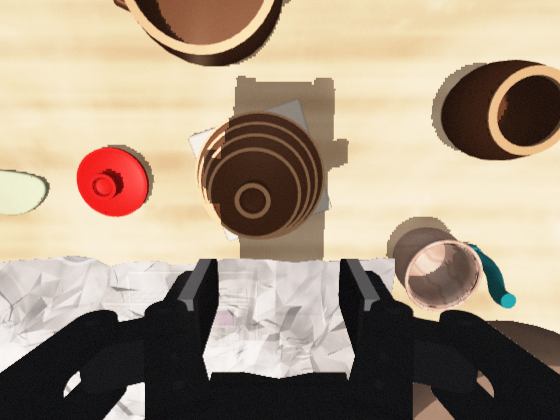

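The wrist view shows the small lid's knob at (252,200), the red look-alike to its left, and jar_small top right. Its position agrees with the top view to 1 mm. Going down to grasp.

```bash
python3 -m handwheel '{"travel":[[8,-18,20],[0,0,30],[0,0,30],[0,0,20],[0,0,10],[0,0,7],[0,0,0],[0,0,0],[0,0,0],[0,0,0],[0,0,0],[0,0,0],[0,0,0]],"dr":[[0,0,0],[0,0,0],[0,0,0],[0,0,0],[0,0,0],[0,0,0],[0,0,0],[0,0,0],[0,0,0],[0,0,0],[0,0,0],[0,0,0],[0,0,0]],"fingers":[0.6,0.6,0.6,0.6,0.6,0.6,0.6,0.6,0.2,0.2,0.2,0.2,0.2]}' 30
python3 -m handwheel '{"travel":[[0,0,-5],[0,0,-10],[0,0,-20],[0,0,-20],[0,0,-20],[0,0,0],[0,0,0]],"dr":[[0,0,0],[0,0,0],[0,0,0],[0,0,0],[0,0,0],[0,0,0],[0,0,0]],"fingers":[0.2,0.2,0.2,0.2,0.2,0.2,0.2]}'
python3 - <<'E'
from st import *
print(s["eef_pos"].round(4)); go("s",.150); go("s",.096)
i,P=cloud("wrist"); cv2.imwrite("pics/w2.png",i[...,::-1])
i,P=cloud("top")
X=P.reshape(-1,3)
for n,r,z in (("s",.03,.086),("k",.013,.104)):
    Y=X[(np.hypot(*(X[:,:2]-T[n]).T)<r+.012)&(abs(X[:,2]-z-.0025)<.004)]; print(n,len(Y),circ(Y[:,:2],r).round(4) if len(Y)>9 else "")
E
```

```text
t: 4.15
eef_pos: [0.5145, -0.0604, 0.1148]
tcp_rot: [0.0, 1.0, 0.0, 0.0]
contact_force: [-0.8, -0.1, 5.7]
width: 0.287
grasp_force: 29.4
t: 5.03
eef_pos: [0.5137, -0.0603, 0.1887]
tcp_rot: [0.0, 1.0, 0.0, -0.0]
contact_force: [-0.2, -0.2, -1.1]
width: 0.288
grasp_force: 29.5
[ 0.5137 -0.0603  0.1887]
s 0.15 tool mm [ 60.2 213.7  38.6]
s 0.096 tool mm [ 60.2 213.7  92.6]
s 125 [ 0.5737 -0.2737  0.0302]
k 0
```

View pics/w2.png

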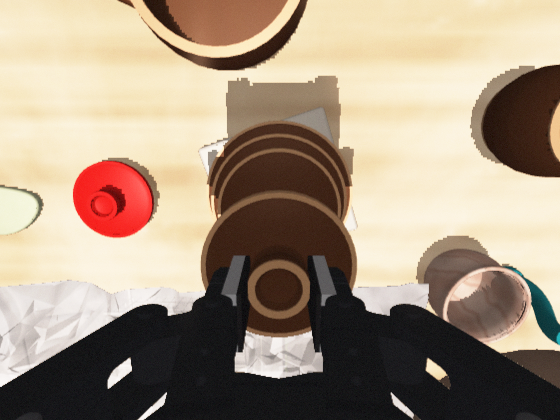

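The wrist view shows the small lid held level by its knob at (278,288), with the three others still stacked at (280,185). Carrying it to jar_small.

```bash
python3 -m handwheel '{"travel":[[10,30,0],[10,40,0],[15,50,0],[15,50,10],[10,32,10],[0,11,18],[0,0,18],[0,0,0],[0,0,0]],"dr":[[0,0,0],[0,0,0],[0,0,0],[0,0,0],[0,0,0],[0,0,0],[0,0,0],[0,0,0],[0,0,0]],"fingers":[0.2,0.2,0.2,0.2,0.2,0.2,0.2,0.2,0.2]}'
cat > held.py <<'E'
import sys
from st import *
def held(r,zo,nm):   # plate fit: r plate radius, zo=TCP height above plate underside
    img,P=cloud("wrist"); e=s["eef_pos"]; X=P.reshape(-1,3)
    rr=np.hypot(*(X[:,:2]-e[:2]).T); Y=X[(rr<r+.008)&(rr>r-.006)&(abs(X[:,2]-(e[2]-zo+.007))<.005)]
    c=circ(Y[:,:2],r); print("plate",len(Y),c.round(4),"off mm",((c[:2]-e[:2])*1000).round(1))
    A=np.c_[Y-Y.mean(0)]; n=np.linalg.svd(A,full_matrices=False)[2][2]; print("z",Y[:,2].mean().round(4),"tilt",n.round(3))
    return img
E
python3 - <<'E'
from held import *
print(s["eef_pos"].round(4)); go("s",.0968)
cv2.imwrite("pics/w3.png",held(.035,.0108,"s")[...,::-1])
E
```

```text
t: 6.25
eef_pos: [0.5747, -0.2719, 0.1339]
tcp_rot: [-0.0, 1.0, 0.001, 0.0]
contact_force: [0.7, 0.8, 0.0]
width: 0.288
grasp_force: 29.6
[ 0.5747 -0.2719  0.1339]
s 0.0968 tool mm [-0.7  2.1 37.1]
plate 4322 [ 0.5746 -0.2723  0.0324] off mm [-0.1 -0.3]
z 0.1284 tilt [ 0.003 -0.     1.   ]
```

```bash
python3 -m handwheel '{"travel":[[-0.7,1.8,8],[0,0,10],[0,0,8],[0,0,4],[0,0,2],[0,0,2],[0,0,1],[0,0,1],[0,0,0.5],[0,0,0]],"dr":[[0,0,0],[0,0,0],[0,0,0],[0,0,0],[0,0,0],[0,0,0],[0,0,0],[0,0,0],[0,0,0],[0,0,0]],"fingers":[0.2,0.2,0.2,0.2,0.2,0.2,0.2,0.2,0.2,0.2]}'
```

```text
t: 7.55
eef_pos: [0.5737, -0.2751, 0.0971]
tcp_rot: [0.0, 1.0, 0.0, 0.0]
contact_force: [-1.4, 1.1, 1.5]
width: 0.282
grasp_force: 29.8
```

```bash
python3 -m handwheel '{"travel":[[0,0,0.5],[0,0,0.5],[0,0,0]],"dr":[[0,0,0],[0,0,0],[0,0,0]],"fingers":[0.2,0.2,0.2]}'; python3 -m handwheel '{"travel":[[0,0,0],[0,0,0],[0,0,0],[0,0,0],[0,0,-8],[0,0,-20],[0,0,-40],[0,0,-40]],"dr":[[0,0,0],[0,0,0],[0,0,0],[0,0,0],[0,0,0],[0,0,0],[0,0,0],[0,0,0]],"fingers":[0.35,0.45,0.55,0.6,0.6,0.6,0.6,0.6]}'
cat > look.py <<'E'
from st import *
X=cloud("top")[1].reshape(-1,3)
def fit(xy,r,z,lab):
    rr=np.hypot(*(X[:,:2]-xy).T); Y=X[(rr<r+.012)&(abs(X[:,2]-z-.002)<.004)]
    print(lab,len(Y),circ(Y[:,:2],r).round(4) if len(Y)>9 else "", "z",np.median(Y[:,2]).round(4), "ring z", np.percentile(X[(rr<r)&(rr>r-.012),2],[10,50,90]).round(4))
E
python3 - <<'E'
from look import *
fit(T["s"],.035,.093,"s"); fit(T["k"],.013,.104,"knob2"); fit(T["k"],.044,.086,"plate2")
go("k",.15)
E
```

```text
t: 7.92
eef_pos: [0.5741, -0.2752, 0.097]
tcp_rot: [0.0, 1.0, 0.0, 0.001]
contact_force: [-0.6, 0.3, 6.4]
width: 0.289
grasp_force: 30.2
t: 8.93
eef_pos: [0.5737, -0.275, 0.2067]
tcp_rot: [0.0, 1.0, 0.0, 0.001]
contact_force: [0.5, -1.1, 0.9]
width: 0.6
grasp_force: 0.0
s 184 [ 0.5729 -0.2758  0.0247] z 0.0937 ring z [0.0895 0.5894 0.6003]
knob2 38 [ 0.5129 -0.0606  0.0104] z 0.1048 ring z [0.0969 0.1018 0.1059]
plate2 478 [ 0.5135 -0.0598  0.0305] z 0.0865 ring z [0.08   0.0843 0.0884]
k 0.15 tool mm [ -60.1 -214.3   56.5]
```

The small lid is home: its plate top reads 0.0937 against 0.093. Now the medium lid.

```bash
python3 -m handwheel '{"travel":[[-10,-34,0],[-10,-45,0],[-15,-50,0],[-15,-50,10],[-10,-35,25],[0,0,35],[0,0,26],[0,0,12],[0,0,8],[0,0,0],[0,0,0],[0,0,0],[0,0,0],[0,0,0],[0,0,0]],"dr":[[0,0,0],[0,0,0],[0,0,0],[0,0,0],[0,0,0],[0,0,0],[0,0,0],[0,0,0],[0,0,0],[0,0,0],[0,0,0],[0,0,0],[0,0,0],[0,0,0],[0,0,0]],"fingers":[0.6,0.6,0.6,0.6,0.6,0.6,0.6,0.6,0.6,0.6,0.2,0.2,0.2,0.2,0.2]}' 30
python3 -m handwheel '{"travel":[[0,0,-5],[0,0,-10],[0,0,-20],[0,0,-30],[0,0,-25],[0,0,0]],"dr":[[0,0,0],[0,0,0],[0,0,0],[0,0,0],[0,0,0],[0,0,0]],"fingers":[0.2,0.2,0.2,0.2,0.2,0.2]}'
python3 - <<'E'
from held import *
print(s["eef_pos"].round(4),s["joints"].round(2)); go("m",.15)
cv2.imwrite("pics/w4.png",held(.044,.0115,"m")[...,::-1])
E
```

```text
t: 10.85
eef_pos: [0.514, -0.0611, 0.0887]
tcp_rot: [0.0, 1.0, 0.0, 0.001]
contact_force: [-1.1, 0.3, 6.3]
width: 0.286
grasp_force: 29.4
t: 11.6
eef_pos: [0.5145, -0.0612, 0.1799]
tcp_rot: [0.0, 1.0, 0.0, 0.002]
contact_force: [-0.0, 0.5, -1.1]
width: 0.285
grasp_force: 29.5
[ 0.5145 -0.0612  0.1799] [ 0.5   0.17 -0.51  1.79  0.09  1.2  -1.61]
m 0.15 tool mm [   4.7 -439.7   29.6]
plate 5985 [ 0.5147 -0.0614  0.0413] off mm [ 0.1 -0.3]
z 0.1757 tilt [ 0.001 -0.004  1.   ]
```

```bash
python3 -m handwheel '{"travel":[[0,-20,0],[0,-40,0],[0,-40,0],[0,-40,0],[1,-40,0],[1,-40,0],[1,-40,0],[1,-40,0],[1,-40,0],[0,-40,0],[0,-35,0],[0,-23,10],[0,0,10],[0,0,0],[0,0,0]],"dr":[[0,0,0],[0,0,0],[0,0,0],[0,0,0],[0,0,0],[0,0,0],[0,0,0],[0,0,0],[0,0,0],[0,0,0],[0,0,0],[0,0,0],[0,0,0],[0,0,0],[0,0,0]],"fingers":[0.2,0.2,0.2,0.2,0.2,0.2,0.2,0.2,0.2,0.2,0.2,0.2,0.2,0.2,0.2]}'
python3 - <<'E'
from held import *
print(s["eef_pos"].round(4),s["joints"].round(2)); go("m",.1157)
cv2.imwrite("pics/w5.png",held(.044,.0105,"m")[...,::-1])
E
```

```text
t: 13.52
eef_pos: [0.5186, 0.3757, 0.1577]
tcp_rot: [0.0, 1.0, -0.0, 0.0]
contact_force: [0.0, 0.2, -1.0]
width: 0.285
grasp_force: 29.6
[0.5186 0.3757 0.1577] [-0.19  0.5  -0.69  1.48  0.33  1.28 -2.49]
m 0.1157 tool mm [ 0.4 -2.9 42. ]
plate 5949 [0.5187 0.3754 0.0413] off mm [ 0.1 -0.3]
z 0.1534 tilt [ 0.002 -0.003  1.   ]
```

View pics/w5.png

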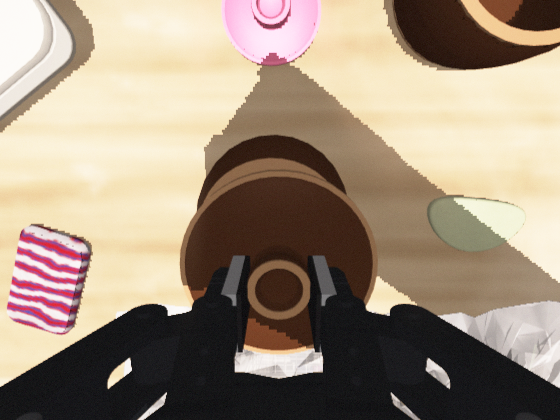

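The medium lid is level over jar_medium, with its knob at (278,290) and the jar's rim showing at its far edge. Joint 7 is near its limit, so I'll turn back about the lid's axis while lowering.

```bash
python3 -m handwheel '{"travel":[[0.4,-2.6,0],[0,0,0],[0,0,0],[0,0,10],[0,0,10],[0,0,10],[0,0,5],[0,0,3],[0,0,2],[0,0,1],[0,0,1],[0,0,0]],"dr":[[0,0,0],[0,0,-7],[0,0,-8],[0,0,0],[0,0,0],[0,0,0],[0,0,0],[0,0,0],[0,0,0],[0,0,0],[0,0,0],[0,0,0]],"fingers":[0.2,0.2,0.2,0.2,0.2,0.2,0.2,0.2,0.2,0.2,0.2,0.2]}'
```

```text
t: 15.08
eef_pos: [0.5185, 0.3796, 0.116]
tcp_rot: [-0.0, 0.991, 0.131, 0.0]
contact_force: [0.3, 1.1, 0.1]
width: 0.289
grasp_force: 29.7
```

```bash
python3 -m handwheel '{"travel":[[0,0,0.5],[0,0,0.5],[0,0,0]],"dr":[[0,0,0],[0,0,0],[0,0,0]],"fingers":[0.2,0.2,0.2]}'
```

```text
t: 15.45
eef_pos: [0.5186, 0.3797, 0.1158]
tcp_rot: [-0.0, 0.991, 0.131, 0.001]
contact_force: [-3.3, -1.1, 8.2]
width: 0.282
grasp_force: 30.4
```

Contact made; releasing, then rising and looking.

```bash
python3 -m handwheel '{"travel":[[0,0,0],[0,0,0],[0,0,0],[0,0,0],[0,0,-8],[0,0,-20],[0,0,-40],[0,0,-20],[0,0,0]],"dr":[[0,0,0],[0,0,0],[0,0,0],[0,0,0],[0,0,0],[0,0,0],[0,0,0],[0,0,7],[0,0,8]],"fingers":[0.35,0.45,0.55,0.6,0.6,0.6,0.6,0.6,0.6]}'
python3 - <<'E'
from look import *
X=cloud("wrist")[1].reshape(-1,3)
fit(T["m"],.044,.111,"m"); fit(T["m"],.013,.131-.0,"m knob")
X=cloud("top")[1].reshape(-1,3)
fit(T["k"],.013,.079,"knob3"); fit(T["k"],.053,.061,"plate3"); fit(T["l"],.048,.096,"l")
go("k",.15)
E
```

```text
t: 16.58
eef_pos: [0.5192, 0.3806, 0.2067]
tcp_rot: [-0.001, 1.0, -0.002, 0.002]
contact_force: [0.0, 0.8, -0.5]
width: 0.599
grasp_force: 0.0
m 25 [0.5143 0.3825 0.0452] z 0.1118 ring z [0.5774 0.5991 0.6041]
m knob 0  z nan ring z [0.5929 0.5949 0.5971]
knob3 43 [ 0.5121 -0.0602  0.0104] z 0.0795 ring z [0.0726 0.0778 0.081 ]
plate3 658 [ 0.512  -0.0603  0.0372] z 0.0612 ring z [0.0556 0.0593 0.063 ]
l 201 [0.6701 0.2408 0.0483] z 0.097 ring z [0.0044 0.015  0.0976]
k 0.15 tool mm [ -4.4 441.6  55.4]
  return _methods._mean(a, axis=axis, dtype=dtype,
  ret = ret.dtype.type(ret / rcount)
```

```bash
python3 -m handwheel '{"travel":[[0,30,0],[-1,50,0],[-1,50,0],[-1,50,0],[-1,50,0],[-1,50,0],[-1,50,0],[0,50,0],[0,40,20],[0,21,25],[0,0,35],[0,0,35],[0,0,12],[0,0,8],[0,0,6],[0,0,0],[0,0,0]],"dr":[[0,0,0],[0,0,0],[0,0,0],[0,0,0],[0,0,0],[0,0,0],[0,0,0],[0,0,0],[0,0,0],[0,0,0],[0,0,0],[0,0,0],[0,0,0],[0,0,0],[0,0,0],[0,0,0],[0,0,0]],"fingers":[0.6,0.6,0.6,0.6,0.6,0.6,0.6,0.6,0.6,0.6,0.6,0.6,0.6,0.6,0.6,0.6,0.6]}' 35
python3 - <<'E'
from look import *
fit(T["m"],.044,.111,"m")
E
```

```text
t: 18.85
eef_pos: [0.5132, -0.0616, 0.0624]
tcp_rot: [0.0, 1.0, 0.0, 0.0]
contact_force: [0.0, -0.5, -0.0]
width: 0.599
grasp_force: 0.0
m 619 [0.5175 0.3808 0.0325] z 0.1122 ring z [0.1048 0.111  0.115 ]
```

```bash
python3 -m handwheel '{"travel":[[0,0,-1.6],[0,0,0],[0,0,0],[0,0,0],[0,0,0],[0,0,0],[0,0,0]],"dr":[[0,0,0],[0,0,0],[0,0,0],[0,0,0],[0,0,0],[0,0,0],[0,0,0]],"fingers":[0.5,0.2,0.2,0.2,0.2,0.2,0.2]}' 40
python3 -m handwheel '{"travel":[[0,0,-5],[0,0,-10],[0,0,-20],[0,0,-40],[0,0,-40],[0,0,0],[0,0,0]],"dr":[[0,0,0],[0,0,0],[0,0,0],[0,0,0],[0,0,0],[0,0,0],[0,0,0]],"fingers":[0.2,0.2,0.2,0.2,0.2,0.2,0.2]}'
python3 - <<'E'
from held import *
print(s["eef_pos"].round(4),s["joints"].round(2)); go("l",.15)
cv2.imwrite("pics/w6.png",held(.053,.0105,"l")[...,::-1])
E
```

```text
t: 19.77
eef_pos: [0.5131, -0.0615, 0.0639]
tcp_rot: [0.0, 1.0, 0.0, 0.0]
contact_force: [-1.4, 0.4, 6.3]
width: 0.283
grasp_force: 38.9
t: 20.65
eef_pos: [0.5124, -0.0616, 0.1779]
tcp_rot: [0.0, 1.0, 0.0, -0.0]
contact_force: [-0.1, -0.9, -1.0]
width: 0.285
grasp_force: 39.4
[ 0.5124 -0.0616  0.1779] [ 0.52  0.17 -0.53  1.79  0.09  1.2  -1.61]
l 0.15 tool mm [ 158.6 -302.7   27.8]
plate 7546 [ 0.5126 -0.0618  0.0502] off mm [ 0.3 -0.3]
z 0.1734 tilt [ 0.001 -0.     1.   ]
```

```bash
python3 -m handwheel '{"travel":[[8,-16,0],[18,-34,0],[18,-34,0],[18,-34,0],[18,-34,0],[18,-34,0],[18,-34,0],[18,-34,0],[16,-30,0],[8,-18,15],[0,0,15],[0,0,0],[0,0,0]],"dr":[[0,0,0],[0,0,0],[0,0,0],[0,0,0],[0,0,0],[0,0,0],[0,0,0],[0,0,0],[0,0,0],[0,0,0],[0,0,0],[0,0,0],[0,0,0]],"fingers":[0.2,0.2,0.2,0.2,0.2,0.2,0.2,0.2,0.2,0.2,0.2,0.2,0.2]}'
python3 - <<'E'
from held import *
print(s["eef_pos"].round(4),s["joints"].round(2)); go("l",.106,(.6705,.2411))
cv2.imwrite("pics/w7.png",held(.053,.0105,"l")[...,::-1])
E
```

```text
t: 22.32
eef_pos: [0.6707, 0.2392, 0.1487]
tcp_rot: [0.0, 1.0, -0.0, 0.0]
contact_force: [0.9, -0.1, -0.7]
width: 0.282
grasp_force: 39.5
[0.6707 0.2392 0.1487] [-0.04  0.64 -0.58  1.27  0.35  1.33 -2.18]
l 0.106 tool mm [-0.3 -1.9 42.7]
plate 7531 [0.671  0.2389 0.0502] off mm [ 0.3 -0.3]
z 0.1441 tilt [0.    0.001 1.   ]
```

View pics/w7.png

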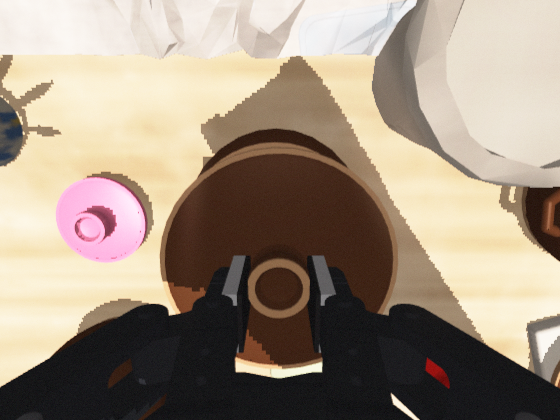

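The large lid is level over jar_large: knob at (278,288), and the jar's rim symmetric at its far edge. Lowering.

```bash
python3 -m handwheel '{"travel":[[-0.3,-1.8,5],[0,0,10],[0,0,10],[0,0,8],[0,0,4],[0,0,2],[0,0,2],[0,0,1],[0,0,0.5],[0,0,0]],"dr":[[0,0,0],[0,0,0],[0,0,0],[0,0,0],[0,0,0],[0,0,0],[0,0,0],[0,0,0],[0,0,0],[0,0,0]],"fingers":[0.2,0.2,0.2,0.2,0.2,0.2,0.2,0.2,0.2,0.2]}'
python3 -m handwheel '{"travel":[[0,0,0.5],[0,0,0]],"dr":[[0,0,0],[0,0,0]],"fingers":[0.2,0.2]}'
```

```text
t: 23.62
eef_pos: [0.6704, 0.2424, 0.1062]
tcp_rot: [-0.0, 1.0, 0.0, 0.0]
contact_force: [0.2, -0.5, 0.1]
width: 0.283
grasp_force: 39.6
t: 23.88
eef_pos: [0.6705, 0.2425, 0.1061]
tcp_rot: [-0.0, 1.0, 0.0, 0.0]
contact_force: [-1.8, -0.9, 4.5]
width: 0.285
grasp_force: 40.0
```

```bash
python3 -m handwheel '{"travel":[[0,0,0],[0,0,0],[0,0,0],[0,0,0],[0,0,-8],[0,0,-20],[0,0,-40],[-10,20,-10],[-18,34,0],[-18,34,0],[-18,34,0],[-18,34,0],[-18,34,0],[-18,34,0],[-18,34,0],[-18,34,0],[-4,12,0],[0,0,0]],"dr":[[0,0,0],[0,0,0],[0,0,0],[0,0,0],[0,0,0],[0,0,0],[0,0,0],[0,0,0],[0,0,0],[0,0,0],[0,0,0],[0,0,0],[0,0,0],[0,0,0],[0,0,0],[0,0,0],[0,0,0],[0,0,0]],"fingers":[0.35,0.45,0.55,0.6,0.6,0.6,0.6,0.6,0.6,0.6,0.6,0.6,0.6,0.6,0.6,0.6,0.6,0.6]}'
python3 - <<'E'
from look import *
fit(T["l"],.053,.101,"l"); fit(T["w"],.057,.074,"w")
W=cloud("wrist")[1].reshape(-1,3); X=W
fit(T["k"],.013,.052,"knob4"); fit(T["k"],.062,.034,"plate4"); 
go("k",.041)
E
```

```text
t: 26.12
eef_pos: [0.513, -0.0619, 0.1845]
tcp_rot: [0.0, 1.0, -0.0, 0.001]
contact_force: [0.0, -0.1, 0.9]
width: 0.6
grasp_force: 0.0
l 866 [0.67   0.2428 0.0383] z 0.1021 ring z [0.0942 0.1011 0.1049]
w 211 [ 0.6763 -0.0192  0.0572] z 0.0752 ring z [0.0044 0.0153 0.0754]
knob4 3  z 0.0552 ring z [0.5706 0.5729 0.5751]
plate4 339 [ 0.5195 -0.0928  0.0727] z 0.0358 ring z [0.0342 0.5647 0.595 ]
k 0.041 tool mm [  0.3  -1.2 143.5]
```

```bash
python3 - <<'E'
import look
from look import *
im,P=cloud("wrist"); look.X=P.reshape(-1,3)
fit(T["k"],.013,.052,"knob4"); fit(T["k"],.062,.034,"plate4")
cv2.imwrite("pics/w8.png",im[...,::-1])
look.X=cloud("scene")[1].reshape(-1,3)
fit(T["k"],.013,.052,"knob4 scene")
E
```

```text
knob4 761 [ 0.5142 -0.0614  0.0097] z 0.0534 ring z [0.0524 0.2638 0.2698]
plate4 16037 [ 0.5136 -0.0613  0.0449] z 0.0356 ring z [0.0346 0.2478 0.2652]
knob4 scene 63 [ 0.5134 -0.0599  0.0107] z 0.0525 ring z [0.0372 0.0503 0.0548]
```

View pics/w8.png

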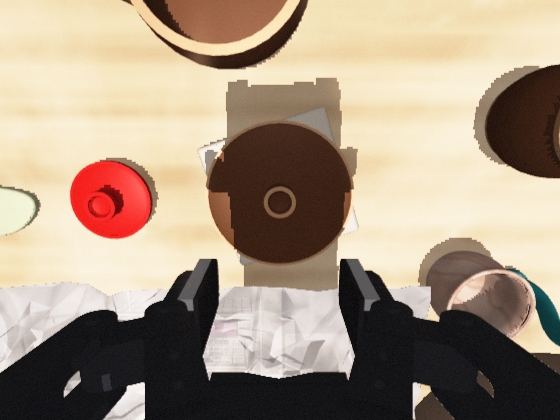

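Only the widest lid is left on the slab, with its knob at (279,202) and in place to within 1 mm. Grasping it.

```bash
python3 -m handwheel '{"travel":[[0.8,-0.8,25],[0,0,40],[0,0,40],[0,0,20],[0,0,12],[0,0,7],[0,0,0],[0,0,0],[0,0,0],[0,0,0],[0,0,0],[0,0,0],[0,0,0]],"dr":[[0,0,0],[0,0,0],[0,0,0],[0,0,0],[0,0,0],[0,0,0],[0,0,0],[0,0,0],[0,0,0],[0,0,0],[0,0,0],[0,0,0],[0,0,0]],"fingers":[0.6,0.6,0.6,0.6,0.6,0.6,0.6,0.6,0.2,0.2,0.2,0.2,0.2]}' 45
python3 -m handwheel '{"travel":[[0,0,-5],[0,0,-10],[0,0,-20],[0,0,-40],[0,0,-40],[0,0,0],[0,0,0]],"dr":[[0,0,0],[0,0,0],[0,0,0],[0,0,0],[0,0,0],[0,0,0],[0,0,0]],"fingers":[0.2,0.2,0.2,0.2,0.2,0.2,0.2]}'
python3 - <<'E'
from held import *
go("w",.125)
held(.062,.0105,"w")
E
```

```text
t: 28.0
eef_pos: [0.5137, -0.0611, 0.0401]
tcp_rot: [0.0, 1.0, 0.0, 0.0]
contact_force: [-1.9, -0.1, 5.5]
width: 0.278
grasp_force: 43.8
t: 28.88
eef_pos: [0.5128, -0.061, 0.1539]
tcp_rot: [0.0, 1.0, 0.0, -0.0]
contact_force: [-0.5, 0.0, -3.2]
width: 0.28
grasp_force: 44.6
w 0.125 tool mm [163.8 -41.9  28.8]
plate 7416 [ 0.5136 -0.0613  0.0587] off mm [ 0.8 -0.3]
z 0.1482 tilt [0.003 0.    1.   ]
```

```bash
python3 -m handwheel '{"travel":[[14,-4,0],[30,-8,0],[35,-9,0],[35,-9,0],[30,-8,0],[15,-4,10],[4,0,18],[0,0,0],[0,0,0]],"dr":[[0,0,0],[0,0,0],[0,0,0],[0,0,0],[0,0,0],[0,0,0],[0,0,0],[0,0,0],[0,0,0]],"fingers":[0.2,0.2,0.2,0.2,0.2,0.2,0.2,0.2,0.2]}'
python3 - <<'E'
from held import *
go("w",.085,(.6762,-.0188))
cv2.imwrite("pics/w9.png",held(.062,.0105,"w")[...,::-1])
E
```

```text
t: 30.05
eef_pos: [0.6759, -0.0191, 0.1264]
tcp_rot: [0.0, 1.0, 0.0, -0.0]
contact_force: [-0.9, -0.6, -3.0]
width: 0.282
grasp_force: 44.5
w 0.085 tool mm [ 0.4 -0.3 41.4]
plate 7407 [ 0.6766 -0.0194  0.0587] off mm [ 0.8 -0.3]
z 0.1206 tilt [0.003 0.    1.   ]
```

View pics/w9.png

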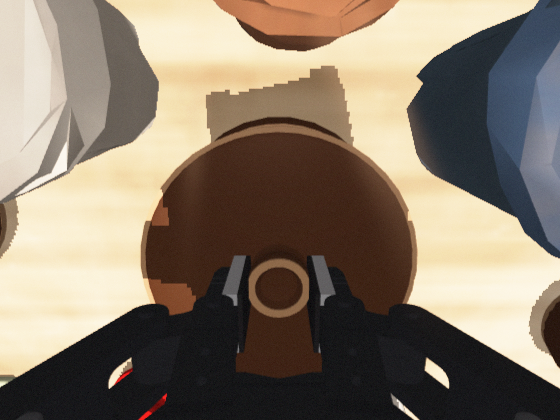

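The widest lid is level and centred over jar_widest: knob at (278,287), neighbouring pots well clear. Lowering.

```bash
python3 -m handwheel '{"travel":[[0,0,5],[0,0,10],[0,0,10],[0,0,7],[0,0,4],[0,0,2],[0,0,2],[0,0,1],[0,0,0]],"dr":[[0,0,0],[0,0,0],[0,0,0],[0,0,0],[0,0,0],[0,0,0],[0,0,0],[0,0,0],[0,0,0]],"fingers":[0.2,0.2,0.2,0.2,0.2,0.2,0.2,0.2,0.2]}'
python3 -m handwheel '{"travel":[[0,0,0.5],[0,0,0]],"dr":[[0,0,0],[0,0,0]],"fingers":[0.2,0.2]}'
```

```text
t: 31.22
eef_pos: [0.6763, -0.0188, 0.0855]
tcp_rot: [0.0, 1.0, 0.0, 0.0]
contact_force: [0.6, 0.1, -3.1]
width: 0.282
grasp_force: 44.5
t: 31.48
eef_pos: [0.6764, -0.0188, 0.0853]
tcp_rot: [0.0, 1.0, 0.0, 0.0]
contact_force: [-0.7, 0.1, 1.2]
width: 0.277
grasp_force: 44.8
```

```bash
python3 -m handwheel '{"travel":[[0,0,0.5],[0,0,0],[0,0,0],[0,0,0],[0,0,0],[0,0,0],[0,0,-8],[0,0,-20],[0,0,-40],[0,0,-40],[-20,0,-10],[-40,0,0],[-40,0,0],[-40,0,0],[-40,0,0],[-30,0,0],[-20,0,0],[0,0,0],[0,0,0]],"dr":[[0,0,0],[0,0,0],[0,0,0],[0,0,0],[0,0,0],[0,0,0],[0,0,0],[0,0,0],[0,0,0],[0,0,0],[0,0,0],[0,0,0],[0,0,0],[0,0,0],[0,0,0],[0,0,0],[0,0,0],[0,0,0],[0,0,0]],"fingers":[0.2,0.2,0.35,0.45,0.55,0.6,0.6,0.6,0.6,0.6,0.6,0.6,0.6,0.6,0.6,0.6,0.6,0.6,0.6]}'
python3 - <<'E'
import look
from look import *
for cn in("top","scene"):
    im,P=cloud(cn); look.X=P.reshape(-1,3); cv2.imwrite(f"pics/{cn}9.png",im[...,::-1]); print(cn)
    for n,r,z in(("s",.035,.086),("m",.044,.106),("l",.053,.096),("w",.062,.074)): 
        fit(T[n],r,z+.007,n); fit(T[n],.013,z+.0235,n+" knob")
        Y=look.X; rr=np.hypot(*(Y[:,:2]-T[n]).T); Y=Y[(rr<r-.004)&(rr>.018)&(abs(Y[:,2]-z-.007)<.008)]
        A=np.linalg.lstsq(np.c_[Y[:,:2]-T[n],np.ones(len(Y))],Y[:,2],rcond=None)[0]; print("   plane slope",A.round(3))
E
```

```text
t: 33.85
eef_pos: [0.4472, -0.0189, 0.2033]
tcp_rot: [0.0, 1.0, 0.001, 0.001]
contact_force: [0.6, 1.1, -0.0]
width: 0.602
grasp_force: 0.0
top
s 268 [ 0.5716 -0.2768  0.0253] z 0.0934 ring z [0.0862 0.0909 0.0951]
s knob 51 [ 0.5726 -0.2741  0.0101] z 0.1105 ring z [0.0938 0.1089 0.1127]
   plane slope [-0.021 -0.004  0.092]
m 480 [0.5178 0.3803 0.0308] z 0.1132 ring z [0.105  0.1109 0.1147]
m knob 50 [0.5175 0.379  0.01  ] z 0.1312 ring z [0.1129 0.1276 0.1331]
   plane slope [-0.002  0.005  0.112]
l 649 [0.6696 0.2425 0.037 ] z 0.1032 ring z [0.0921 0.1008 0.1046]
l knob 50 [0.6688 0.2411 0.0101] z 0.1212 ring z [0.1046 0.1179 0.1231]
   plane slope [-0.01  -0.002  0.102]
w 898 [ 0.6762 -0.0171  0.0427] z 0.0814 ring z [0.0726 0.079  0.0826]
w knob 44 [ 0.6746 -0.0188  0.0098] z 0.0985 ring z [0.0889 0.0969 0.1017]
   plane slope [-0.003  0.002  0.08 ]
scene
s 83 [ 0.5611 -0.2853  0.0408] z 0.0923 ring z [0.069  0.0893 0.0926]
  return _methods._mean(a, axis=axis, dtype=dtype,
  ret = ret.dtype.type(ret / rcount)
Traceback (most recent call last):
  File "look.py", line 5, in fit
    print(lab,len(Y),circ(Y[:,:2],r).round(4) if len(Y)>9 else "", "z",np.median(Y[:,2]).round(4), "ring z", np.percentile(X[(rr<r)&(rr>r-.012),2],[10,50,90]).round(4))
                                                                                                             ~~~~~~~~~~~~~^^^^^^^^^^^^^^^^^^^^^^^^^^^^^^^^^^^^
IndexError: index -1 is out of bounds for axis 0 with size 0
```

View pics/scene9.png

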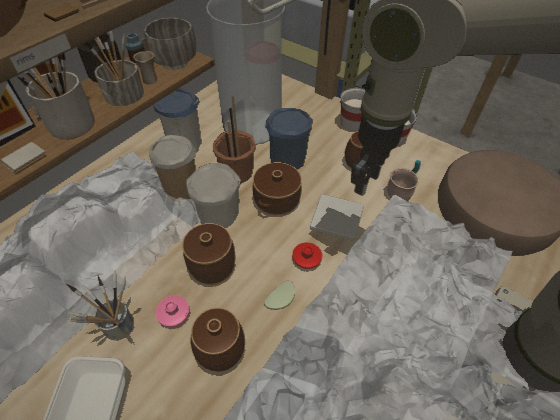

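The scene shows lids on the jars at (277,188), (208,252) and (217,335), with the slab at (335,215) empty. The small jar is hidden behind the arm. From the top camera, all four plates and knobs, the small one included, are at home height to within about 2 mm, and nearly level (steepest slope about 1°).

```bash
python3 -c "
from station import arm
print(arm.job_done())"
```

```text
the job is handed in; nothing more can be done
None
```

All four lids are on their matching jars, seated level at home height by the top camera, and the job is handed in at about 34 s of the 106 s allowed; no verdict was returned.

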